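# Shut the spice tray and tighten its wing screw

## Robot

A 6-joint arm with a two-finger parallel gripper is mounted at the origin on the work surface. World frame = base frame: x ahead of the robot, y to its left, z up, the work surface at z = 0. Lengths are in m, angles in degrees, forces in N, time in s.
With the tool pointing down it reaches from about 0.325 to 0.9 m from the base axis. Payload 3.5 kg.
Tool frame: the origin (TCP) lies at the very end of the fingers, on their centre line; the grasp point (between the pads) lies 19 mm behind it; z points along the fingers, y is the line along which they close (so a half turn about z gives the same grasp; the last joint's range is limited). The gripper opens to 85 mm and grips with 20 to 120 N. Pads are 22 mm wide; open, the fingers measure 114 mm over their backs; the gripper's body (76 mm by 85 mm) begins 54 mm behind the grasp point. The pads swing forward as they close: fully open they stand 13 mm farther back than shut.
Start: joints at [59.393, 15.837, -1.513, 72.651, 0, 84.076], TCP at [0.261, 0.568, 0.231] pointing down, gripper open.
Joint ranges: [-178.77, 178.77], [-48.84, 107.48], [-61.69, 71.31], [-111.58, 123.2], [-90, 87.43], [-180, 180]. Speed limits (degrees/s): [147.25, 147.25, 180, 180, 180, 180].

## Interface

Orientations are given as [roll, pitch, yaw] about the fixed x, y, z axes, in that order (R = Rz(yaw) Ry(pitch) Rx(roll)).
In Python, from rig import * gives the robot as it stands. The module is installed in compiled form; this text tells all that it offers.
- The arm moves only by the shell command python3 -m inch 'ROWS' [OPENING]. ROWS is text: rows parted by semicolons, each of 4 numbers parted by spaces: the shift along the tool's x, y, z in cm, then the turn about the tool's z in rad. A call has 1 to 10 rows; each row shifts and turns the commanded pose from where the row before left it, along the tool's axes as they then stand; what a row does not reach is not made up. A row lasts 1/12 s, in which the tool goes at most 41.7 mm and 7.16 degrees, less where a joint would pass 70% of its speed; a pose out of reach is approached as far as the arm can. A call is refused whole if a number of a shift passes 4.17 or a number of a turn 0.125, either way. A call with a gripper value outside its range is refused whole. OPENING is the closure, from 0 (fully open) to 1 (shut), set as the call begins (- or left out, the last holds). The fingers move at their own pace and stop on an object; the grip force is fixed at half the most. Time passes only in rows, so rows that do not move let the fingers close. It gives the time, the measured TCP pose, the force, the opening and the grip force at its end, in the units of the state.
- sense(): the state, without advancing time (a new reading comes with each control period).
- snapshot(name): name is "side" or "top" or "wrist"; returns a dict with "frame" (480x640x3 uint8, blue, green, red), "vfov" (degrees; the focal length in pixels is half the picture's height over the tangent of half this angle, whatever the lens; pixels are square), "cx", "cy" (the principal point, pixels), "origin" and "rotation" of the camera in the world; the wrist camera has in their place "tool_from_camera" (4x4, takes a point from camera to tool coordinates, whose origin is the TCP and whose axes are the flange's). Camera axes: x right, y down, z forward; pixel columns grow to the right and rows downward; lengths in m; the calibration is good to about 2 mm. The wrist camera is an equidistant fisheye: a pixel r from the principal point sees the ray r / f radians off the axis. A picture is of the moment at which its call begins: read the wrist's pose just before it. There is no depth.
- finish_job(): hands the job in; it is judged then, once.
The state is a dict: "t": time; "joint_positions": joint angles; "qvel": joint speeds; "joint_efforts": joint torques, N m; "eef_pos": TCP position; "tool_rot": TCP orientation; "force": force on the tool from outside, world axes, zero at the start; "moment": the same for the moment, N m; "grip_width": finger opening in m; "grip_force": force on a finger pad.
Only numpy, scipy, OpenCV 4.12 (cv2) and the standard library are available. Lean on these libraries where they do the work, as an engineer would, in place of code of your own. Each camera call takes 0.05 s, during which the arm holds its last target. There are 200 camera calls.

## Task

Push the pull-out spice tray of the three-tier condiment caddy fully home, then tighten the loose wing screw above it clockwise (seen from above) until it stops, using repeated gentle fingertip strokes against its wings. Do not pinch, force or lift anything, and leave the cruets, the pepper mill and the bowl standing where they are.

Things in the scene. Friction and masses are not known exactly. Their poses are not given: they have to be found in the camera images.
- caddy: Fixed three-tier stepped steel caddy, 260 mm wide. Origin on the counter straight below the wing screw's axis; x axis from its front to its back (away from the robot at yaw 0), y left, z up. Lowest tier: deck 90 mm high, x = -90 to 50 mm, tray under it. Second tier 135 mm high from x = 50 mm, wire rail and low dishes on it to 150 mm. Third: 180 mm high from x = 120 to 190 mm, jars to 246 mm.
- tray (a joint): How far the wooden spice tray is pulled out of the caddy's front, in m: 0 is fully home (a firm stop), at most 0.1; it slides along the caddy's x axis and needs about 2 to 3 N.
- tray_front (a point): Centre of the outer face of the tray's flat wooden front, which is 240 mm wide, stands from 8 to 82 mm above the counter and looks along the caddy's -x. The point is 45 mm above the counter; with the tray home it lies at x = -102 mm in the caddy's frame. Push on it along the caddy's +x.
- screw_axis (a point): Point on the upright axis of the brass wing screw, half-way up its wings, 110 mm above the counter; does not turn with the screw. Hub 18 mm across; two straight opposite wings, each 6 mm thick, reaching 40 mm from the axis, 98 to 122 mm above the counter. It neither rises nor sinks. The second tier's upright face 50 mm behind the axis leaves little room there.
- screw (a joint): Angle of the wing screw in rad, growing clockwise seen from above (tightening). At 0 the wings lie along the caddy's x; tight at 7.854 (wings parallel to the tray's front), where the wings only give springily, 2 N per mm, and spring back. Starts 4.6 to 6.9 short of it. Takes 0.05 N m (2 N at 30 mm radius), stays where left. Over 35 N on it is forcing it; closing the gripper on it does that.
- cruet_a_mid (a point): Centre, 60 mm up, of a loose green glass cruet with steel cap, 58 mm across, 125 mm high. Bystander.
- cruet_b_mid (a point): Centre, 60 mm up, of the second, identical cruet. Bystander.
- mill_mid (a point): Centre, 80 mm up, of a loose turned wooden pepper mill, 58 mm across, 172 mm high. Bystander.
- bowl_mid (a point): Centre, 30 mm up, of a loose blue ceramic bowl, 120 mm across, 55 mm high. Bystander.
Not all that is in view belongs to the job. What is shaped like the part that bears mill_mid but blue, purple or red is not meant.

How it is judged:
By the outcome, as a careful person would: the job done as asked, in the order asked, and still so for the second after the job is handed in, with the robot touching nothing.
It also fails if it takes over 61 s, if anything falls off the work surface, if the arm or the gripper's body presses on something with over 40 N, if the wrist force passes 120 N, or if a joint passes its speed limit or range.

## Working session

There is one attempt and no reset: what is moved stays moved. The work goes in short steps, Python scripts to look and compute and a shell command to move; the robot and the scene stay as the last step left them, time stands still between calls to the robot, and variables do not carry over. Pictures are saved under pics/ and viewed, at most 10 in all, crops included, and the job is handed in when it is done.

```bash
mkdir -p pics; python3 - <<'E'
from rig import *
import cv2
s=sense();print({k:s[k] for k in("t","eef_pos","tool_rot","force","grip_width")})
for n in("side","top"):
    d=snapshot(n);cv2.imwrite(f"pics/{n}0.png",d["frame"]);print(n,d["vfov"],d["cx"],d["cy"],d["origin"],d["rotation"])
d=snapshot("wrist");cv2.imwrite("pics/w0.png",d["frame"]);print(d["vfov"],d["cx"],d["cy"],d["tool_from_camera"])
E
```

```text
{'t': 0.0, 'eef_pos': array([0.26058365, 0.56719081, 0.23012301]), 'tool_rot': array([-1.79868533e+02, -1.50174222e-02,  1.55316887e+02]), 'force': array([ 0.51707797, -0.00906145,  0.98128364]), 'grip_width': 0.08540463788655137}
side 44.719482496262074 316.4740267302025 234.65150327026808 [ 0.26951832 -0.87484886  0.65513811] [-1.19038343e+02  1.04198320e-01 -2.08584151e+01]
top 57.28908105745312 320.3238725216733 239.79080366011254 [0.53343614 0.0464773  0.99907583] [-174.43389072    1.50023711  -89.11178352]
65.70646984690485 314.1404844201654 239.14171766019513 [[-4.31459549e-04 -9.62631676e-01 -2.70813720e-01  6.92622858e-02]
 [ 9.99999823e-01 -3.04412485e-04 -5.11135006e-04 -4.39393746e-04]
 [ 4.09595670e-04 -2.70813892e-01  9.62631637e-01 -1.43135169e-01]
 [ 0.00000000e+00  0.00000000e+00  0.00000000e+00  1.00000000e+00]]
```

View pics/top0.png

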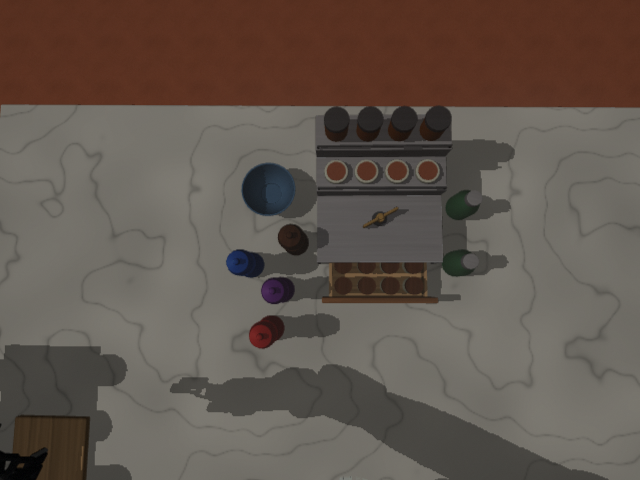

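View pics/side0.png

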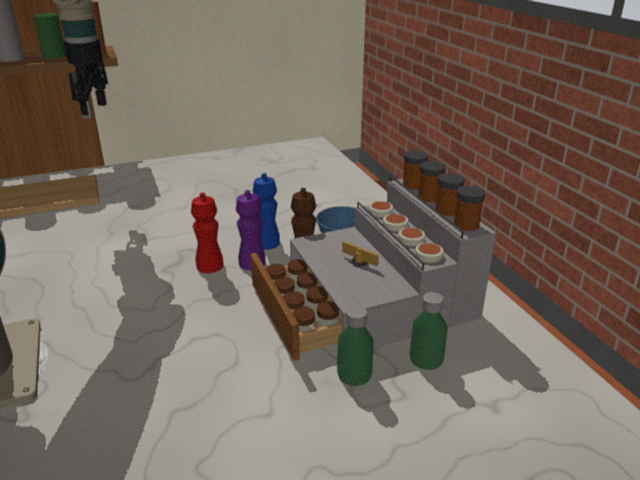

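The top view shows the caddy at near yaw 0, with the screw hub at about (379,218) and its wings from (363,226) to (398,209). The tray front's top edge runs from (323,299) to (438,299). The mill is brown, at (291,238). The bowl is at (268,189) and the cruets are at (465,204) and (462,262). The side view agrees.

```bash
cat > h.py <<'E'
import numpy as np,cv2
from scipy.spatial.transform import Rotation as R
from rig import *
def ray(d,u,v,z):
    f=240/np.tan(np.radians(d["vfov"]/2)); r=R.from_euler("xyz",d["rotation"],degrees=True).as_matrix()
    w=r@np.array([(u-d["cx"])/f,(v-d["cy"])/f,1]); o=np.array(d["origin"]); return o+w*(z-o[2])/w[2]
def wings(d,box=(340,180,420,255)):
    x0,y0,x1,y1=box; h=cv2.cvtColor(d["frame"][y0:y1,x0:x1],cv2.COLOR_BGR2HSV)
    m=cv2.inRange(h,(10,90,60),(30,255,255))
    p=cv2.findNonZero(m)[:,0]+[x0,y0]
    return p
E
python3 - <<'E'
from h import *
d=snapshot("top")
p=wings(d);W=np.array([ray(d,u,v,.120)[:2] for u,v in p]);c=W.mean(0);e=np.linalg.svd(W-c)[2][0];t=(W-c)@e
print("screw",len(p),c,"ang",np.degrees(np.arctan2(e[1],e[0])),t.min(),t.max(), (c+e*(t.min()+t.max())/2))
print(cv2.minAreaRect(np.float32(W*1000)))
for n,u,v,z in [("tfL",323,300,.082),("tfR",438,300,.082),("deckL",318,262,.09),("deckR",441,262,.09),("t2L",317,193,.135),("t2R",446,191,.135),("t3L",318,152,.18),("t3R",449,151,.18),("mill",291,232,.16),("crA",474,199,.125),("crB",471,262,.125),("bowl",268,189,.055),("purple",275,290,.17),("red",261,337,.17)]: print(n,ray(d,u,v,z).round(4))
im=cv2.resize(d["frame"][170:320,300:500],None,fx=4,fy=4,interpolation=cv2.INTER_CUBIC);cv2.imwrite("pics/c1.png",cv2.convertScaleAbs(im,alpha=1.6))
E
```

```text
screw 134 [ 0.6673216  -0.04876723] ang 119.44955492655203 -0.039393186424359364 0.04033750592401764 [ 0.66708946 -0.04835608]
((666.9541625976562, -48.311038970947266), (16.40549659729004, 79.05675506591797), 39.002227783203125)
tfL [0.4973 0.0644 0.082 ]
tfR [ 0.5012 -0.172   0.082 ]
deckL [0.5754 0.0758 0.09  ]
deckR [ 0.5791 -0.1771  0.09  ]
t2L [0.7111 0.0785 0.135 ]
t2R [ 0.7177 -0.1774  0.135 ]
t3L [0.7814 0.0762 0.18  ]
t3R [ 0.7853 -0.1723  0.18  ]
mill [0.6292 0.1264 0.16  ]
crA [ 0.7042 -0.2353  0.125 ]
crB [ 0.5781 -0.2272  0.125 ]
bowl [0.7354 0.189  0.055 ]
purple [0.5179 0.1532 0.17  ]
red [0.4305 0.1772 0.17  ]
```

View pics/c1.png

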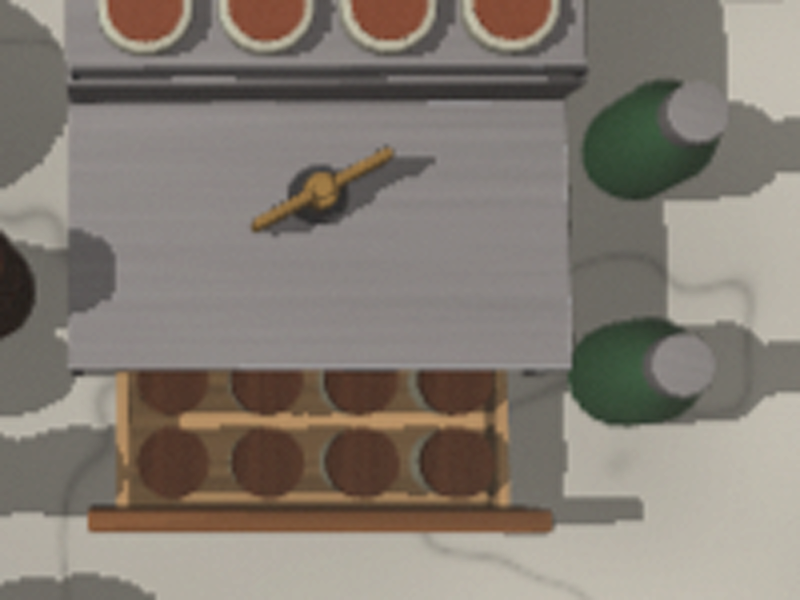

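The geometry matches the given sizes. The screw axis is at (0.667, -0.0485) and the caddy yaw is about +0.9°. The tray is out about 66 mm. The wing lies at 119° in world, so 6.78 rad remain. I'll turn the tool to yaw 181°, shut the fingers and move in front of the tray.

```bash
python3 -m inch '0 0 0 -0.112; 0 0 0 -0.112; 0 0 0 -0.112; 0 0 0 -0.112; 0 0 0 0' 1
python3 -m inch '-0.8 -3.9 0 0; -0.8 -3.9 0 0; -0.8 -3.9 0 0; -0.8 -3.9 0 0; -0.8 -3.9 0 0; -0.8 -3.9 0 0; -0.8 -3.9 0 0; -0.8 -3.9 0 0'
python3 -m inch '-1.5 -3.9 0 0; -1.5 -3.9 0 0; -1.5 -3.9 0 0; -1.5 -3.9 0 0; -1.5 -3.9 0 0; -1.5 -3.9 0 0; -1.5 -3.9 0 0; -1.5 -3.5 0 0; 0 0 0 0; 0 0 0 0'
```

```text
t: 0.62
eef_pos: [0.2609, 0.5677, 0.231]
tool_rot: [-180.0, -0.0, -178.9]
force: [0.3, -1.0, 0.3]
grip_width: 0.0256
grip_force: 0.0
t: 1.28
eef_pos: [0.3302, 0.2553, 0.2313]
tool_rot: [180.0, 0.0, -179.2]
force: [0.4, -0.3, 0.6]
grip_width: -0.0003
grip_force: 0.0
t: 2.12
eef_pos: [0.4558, -0.0498, 0.2312]
tool_rot: [180.0, -0.0, -179.4]
force: [-0.3, 0.0, 0.1]
grip_width: 0.0001
grip_force: 0.0
```

```bash
python3 -m inch '0 0 3.9 0; 0 0 3.9 0; 0 0 3.9 0; 0 0 3.9 0; 0 0 3.6 0; 0 0 0 0'
python3 -m inch '-1 0 0 0; -1 0 0 0; -1 0 0 0; -0.7 0 0 0; -0.7 0 0 0; -0.7 0 0 0;-0.7 0 0 0;-0.7 0 0 0;-0.7 0 0 0; 0 0 0 0'
python3 -m inch '-0.7 0 0 0; -0.7 0 0 0; -0.5 0 0 0; -0.3 0 0 0; 0 0 0 0'
```

```text
t: 2.62
eef_pos: [0.4478, -0.0449, 0.0332]
tool_rot: [179.8, -0.8, -179.0]
force: [-1.9, 0.4, 0.2]
grip_width: -0.0001
grip_force: 0.0
t: 3.45
eef_pos: [0.5307, -0.0473, 0.0402]
tool_rot: [-180.0, 0.3, -179.0]
force: [1.0, -0.8, 2.4]
grip_width: -0.0001
grip_force: 0.0
t: 3.87
eef_pos: [0.5511, -0.0467, 0.04]
tool_rot: [-180.0, 0.1, -179.0]
force: [-0.1, 0.0, 4.2]
grip_width: 0.0002
grip_force: 0.0
```

```bash
for i in 1; do python3 -m inch '-0.2 0 0 0; 0 0 0 0'; python3 -m inch '-0.2 0 0 0; 0 0 0 0';python3 -m inch '-0.2 0 0 0; 0 0 0 0'; done | grep -E "eef|force:"; python3 - <<'E'
from h import *
d=snapshot("side");cv2.imwrite("pics/s1.png",cv2.resize(d["frame"][180:400,200:500],None,fx=2.5,fy=2.5))
E
```

```text
eef_pos: [0.5523, -0.0467, 0.0399]
force: [-0.7, -0.7, 5.8]
grip_force: 0.0
eef_pos: [0.5535, -0.0467, 0.0399]
force: [-2.1, -0.7, 6.3]
grip_force: 0.0
eef_pos: [0.5534, -0.0466, 0.0398]
force: [-7.1, -1.2, 11.7]
grip_force: 0.0
```

View pics/s1.png

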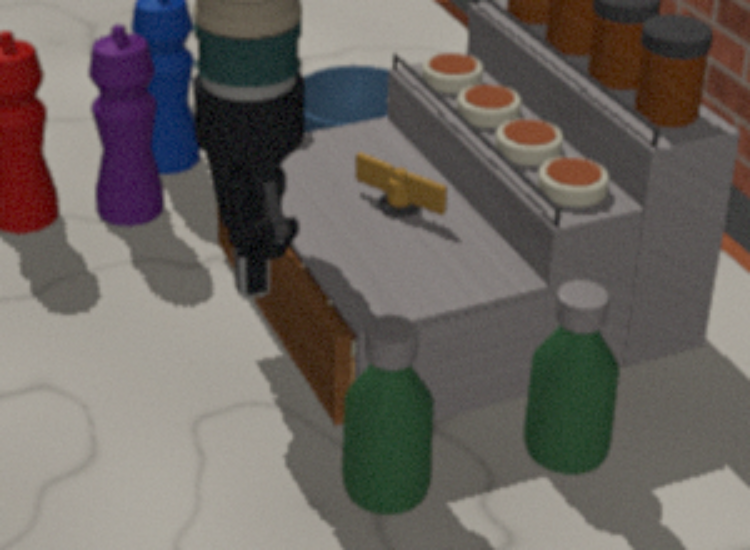

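The tray stopped at TCP x = 0.5534, so its front is at about 0.564 against the expected 0.565. The force rose there without further motion, so it is home. The side view also shows it flush. I'll back off, rise and look.

```bash
python3 -m inch '1 0 0 0; 2 0 0 0; 2 0 0 0; 0 0 -3 0; 0 0 -3.5 0; 0 0 -3.5 0; 0 0 -2.5 0; 0 0 0 0; 0 0 0 0'
python3 - <<'E'
from h import *
d=snapshot("top");p=wings(d);W=np.array([ray(d,u,v,.120)[:2] for u,v in p]);c=W.mean(0);e=np.linalg.svd(W-c)[2][0]
print(len(p),c,np.degrees(np.arctan2(e[1],e[0])))
cv2.imwrite("pics/c2.png",cv2.convertScaleAbs(cv2.resize(d["frame"][170:320,300:500],None,fx=4,fy=4),alpha=1.6))
E
```

```text
t: 5.17
eef_pos: [0.5065, -0.0474, 0.1658]
tool_rot: [-180.0, 0.2, -179.0]
force: [0.3, 0.3, -0.8]
grip_width: -0.0002
grip_force: 0.0
136 [ 0.66714179 -0.04855973] 119.36557611962058
```

View pics/c2.png

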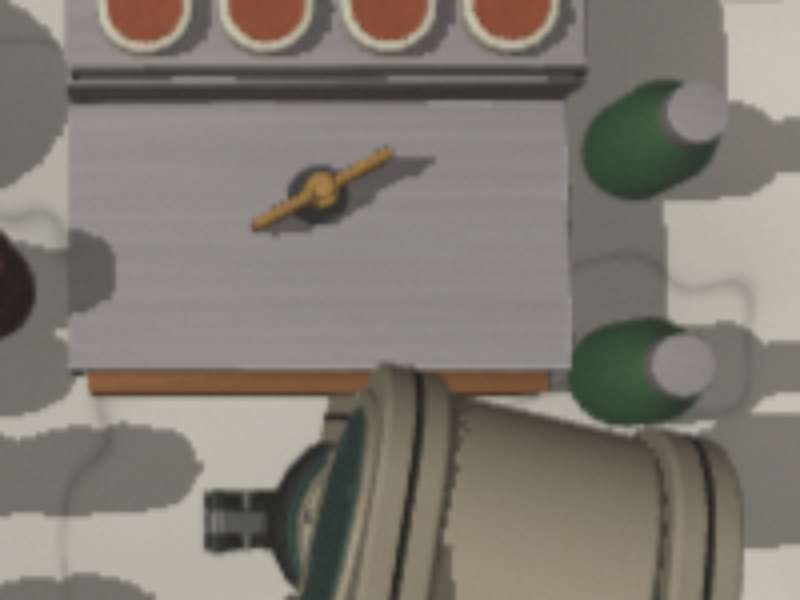

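The tray is home: in the crop its front edge is flush under the deck at (90–550, 382). The screw has not moved. I'll position in front of the wing and lower the fingertips to wing height.

```bash
python3 -m inch '-2.75 0 0 0; -2.75 0 0 0; -2.75 0 0 0; -2.75 0 0 0; 0 0 0 0; 0 0 2 0; 0 0 2 0; 0 0 1.2 0; 0 0 0.8 0; 0 0 0 0' | grep -E "eef|force:"
python3 -m inch '0 0 0 0; 0 0 0 0' | grep -E "t:|eef|force:"
```

```text
eef_pos: [0.6122, -0.0448, 0.1008]
force: [-0.3, -0.2, 0.6]
grip_force: 0.0
t: 6.22
eef_pos: [0.6158, -0.0455, 0.1051]
tool_rot: [-180.0, 0.1, -179.0]
force: [0.2, -0.7, 0.7]
grip_force: 0.0
```

```bash
python3 -m inch '-1.0 0.6 0 0; -1.1 0.55 0 0; -0.37 0.58 0 0; -0.48 0.5 0 0; -0.57 0.38 0 0; -0.64 0.26 0 0; -0.68 0.12 0 0; -0.57 0 0 0; 0 0 0 0' | grep -E "t:|eef|force:"
python3 - <<'E'
from h import *
d=snapshot("top");cv2.imwrite("pics/c3.png",np.hstack([cv2.convertScaleAbs(cv2.resize(d["frame"][170:320,320:440],None,fx=3,fy=3),alpha=1.6),cv2.resize(snapshot("side")["frame"][180:330,250:430],None,fx=2.4,fy=3)]))
E
```

```text
t: 6.97
eef_pos: [0.67, -0.0141, 0.104]
tool_rot: [179.9, 0.0, -179.0]
force: [-1.5, 0.3, -0.7]
grip_force: 0.7
```

View pics/c3.png

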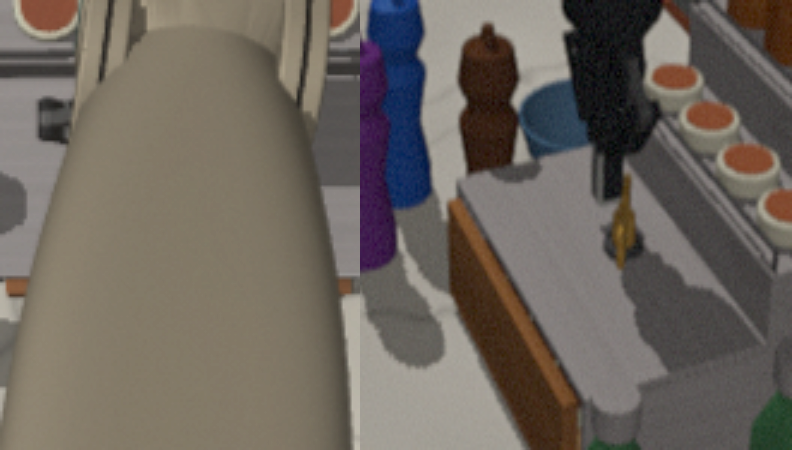

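Stroke 1 worked. The wing now lies almost along the side camera's line of sight, at about -116°/64°, with the fingertips behind it. I'll retreat, rise and go around to the right-hand wing.

```bash
python3 -m inch '1 0 0 0; 0 0 0 0; 0 0 -2 0; 0 0 -2 0; 0 0 0 0; -1 -3.3 0 0; -1.04 -3.33 0 0; 0 0 0 0; 0 0 0 0'| grep -E "t:|eef|force:"
python3 -m inch '0 0 1.5 0; 0 0 1.5 0; 0 0 1 0; 0 0 0 0; 0 0 0 0'| grep -E "t:|eef|force:"
```

```text
t: 7.82
eef_pos: [0.6807, -0.0824, 0.1441]
tool_rot: [180.0, 0.0, -179.2]
force: [-0.8, -0.4, -0.0]
grip_force: 0.0
t: 8.23
eef_pos: [0.6792, -0.0797, 0.1033]
tool_rot: [180.0, -0.1, -179.0]
force: [-0.2, -0.2, -0.1]
grip_force: 0.0
```

```bash
python3 -m inch '0.46 0.12 0 0; 0.46 0.13 0 0; 0.6 0.01 0 0; 0.59 0.14 0 0; 0.55 0.25 0 0; 0.49 0.37 0 0; 0.4 0.46 0 0; 0.29 0.53 0 0; 0.18 0.58 0 0; 0.05 0.6 0 0'| grep -E "t:|eef|force:"
python3 -m inch '-0.07 0.6 0 0; -0.2 0.58 0 0; -0.31 0.52 0 0; -0.42 0.44 0 0; -0.49 0.35 0 0; -0.56 0.23 0 0; -0.6 0.12 0 0; -0.5 0 0 0; 0 0 0 0; 0 0 0 0'| grep -E "t:|eef|force:"
python3 -m inch '1 0 0 0; 0 0 0 0; 0 0 -3 0; 0 0 -4 0; 4 0 0 0; 4 0 0 0; 4 0 0 0; 0 0 0 0'| grep -E "t:|eef|force:"
python3 - <<'E'
from h import *
d=snapshot("top");p=wings(d);W=np.array([ray(d,u,v,.120)[:2] for u,v in p]);c=W.mean(0);e=np.linalg.svd(W-c)[2][0]
print(len(p),c,np.degrees(np.arctan2(e[1],e[0])))
E
```

```text
t: 9.07
eef_pos: [0.6375, -0.0491, 0.1039]
tool_rot: [-180.0, -0.2, -179.0]
force: [0.2, -3.2, 0.7]
grip_force: 1.3
t: 9.9
eef_pos: [0.6708, -0.0198, 0.104]
tool_rot: [179.9, 0.0, -179.0]
force: [-1.4, 0.4, -1.4]
grip_force: 1.0
t: 10.57
eef_pos: [0.5292, -0.0216, 0.1718]
tool_rot: [179.9, -0.7, -179.0]
force: [-1.4, -0.2, -2.0]
grip_force: 0.0
159 [ 0.66627404 -0.04934889] -127.52084498173411
```

The wings are at -127.5°/52.5° with about 142° left. I'll make the final stroke.

```bash
python3 -m inch '-4 0 0 0; -4 0 0 0; -4 0 0 0; -1.7 -1.3 0 0; 0 0 0 0; 0 0 0 0'| grep -E "t:|eef|force:"
```

```text
t: 11.12
eef_pos: [0.6796, -0.0341, 0.1745]
tool_rot: [-180.0, 0.1, -179.1]
force: [0.1, 0.5, -0.1]
grip_force: 0.0
```

```bash
python3 -m inch '0.1 -2.4 0 0; 0.1 -2.4 0 0; 0 0 0 0; 0 0 2.5 0; 0 0 2 0; 0 0 1.5 0; 0 0 1 0; 0 0 0 0; 0 0 0 0'| grep -E "t:|eef|force:"
```

```text
t: 11.87
eef_pos: [0.6757, -0.0809, 0.1043]
tool_rot: [180.0, -0.0, -179.0]
force: [0.3, 0.5, 0.1]
grip_force: 0.0
```

```bash
python3 -m inch '0.28 0.18 0 0; 0.28 0.19 0 0; 0.6 0.01 0 0; 0.59 0.14 0 0; 0.55 0.25 0 0; 0.49 0.37 0 0; 0.4 0.46 0 0; 0.29 0.53 0 0; 0.18 0.58 0 0; 0.05 0.6 0 0'| grep -E "t:|eef|force:"
python3 -m inch '-0.07 0.6 0 0; -0.2 0.58 0 0; -0.31 0.52 0 0; -0.35 0.44 0 0; 0 0.2 0 0; 0 0 0 0; 0 0 0 0'| grep -E "t:|eef|force:"
for i in 1; do python3 -m inch '-0.2 0.05 0 0; 0 0 0 0'; python3 -m inch '-0.15 0.05 0 0; 0 0 0 0'; python3 -m inch '-0.15 0 0 0; 0 0 0 0'; done| grep -E "t:|eef|force:"
```

```text
t: 12.7
eef_pos: [0.6368, -0.0485, 0.1037]
tool_rot: [-180.0, -0.2, -179.0]
force: [-1.6, -3.1, 0.6]
grip_force: 1.2
t: 13.28
eef_pos: [0.6473, -0.0244, 0.104]
tool_rot: [179.9, -0.0, -179.0]
force: [-1.0, 0.7, -0.3]
grip_force: 0.5
t: 13.45
eef_pos: [0.6494, -0.0244, 0.1042]
tool_rot: [179.9, -0.0, -179.0]
force: [-1.9, 1.5, -0.8]
grip_force: 0.8
t: 13.62
eef_pos: [0.651, -0.0241, 0.1042]
tool_rot: [180.0, -0.0, -179.0]
force: [-2.3, 1.0, 0.4]
grip_force: 0.8
t: 13.78
eef_pos: [0.6527, -0.0243, 0.1043]
tool_rot: [180.0, 0.0, -179.0]
force: [-1.9, 1.1, -0.4]
grip_force: 0.8
```

```bash
(python3 -m inch '-0.1 0 0 0; 0 0 0 0'; python3 -m inch '-0.1 0 0 0; 0 0 0 0'; python3 -m inch '-0.1 0 0 0; 0 0 0 0')| grep -E "eef|force:"
```

```text
eef_pos: [0.6534, -0.0242, 0.1043]
force: [-2.3, 1.1, 0.8]
grip_force: 1.1
eef_pos: [0.6542, -0.0242, 0.1043]
force: [-3.2, 1.6, 0.8]
grip_force: 1.4
eef_pos: [0.6548, -0.0241, 0.1043]
force: [-4.1, 2.0, 2.0]
grip_force: 2.3
```

```bash
(python3 -m inch '-0.1 0 0 0; 0 0 0 0'; python3 -m inch '-0.1 0 0 0; 0 0 0 0'; python3 -m inch '-0.1 0 0 0; 0 0 0 0')| grep -E "eef|force:"
python3 -m inch '0.5 0 0 0; 1 0 0 0; 0 0 -3 0; 0 0 -4 0; 0 0 -2 0; 3 0 0 0; 4 0 0 0; 4 0 0 0; 3 0 0 0; 0 0 0 0'| grep -E "t:|eef|force:"
python3 - <<'E'
from h import *
d=snapshot("top");p=wings(d);W=np.array([ray(d,u,v,.120)[:2] for u,v in p]);c=W.mean(0);e=np.linalg.svd(W-c)[2][0]
print(len(p),c,np.degrees(np.arctan2(e[1],e[0])))
cv2.imwrite("pics/c4.png",cv2.convertScaleAbs(cv2.resize(d["frame"][90:350,220:500],None,fx=2.8,fy=2.3),alpha=1.6))
E
```

```text
eef_pos: [0.6553, -0.0241, 0.1042]
force: [-5.9, 0.9, 3.2]
grip_force: 3.0
eef_pos: [0.6557, -0.024, 0.1042]
force: [-7.1, 1.6, 3.7]
grip_force: 3.6
eef_pos: [0.6561, -0.024, 0.1042]
force: [-8.8, 1.9, 5.1]
grip_force: 4.2
t: 15.62
eef_pos: [0.4971, -0.0266, 0.1936]
tool_rot: [-180.0, -0.2, -179.1]
force: [-0.4, 0.1, -0.2]
grip_force: 0.0
130 [ 0.66694081 -0.04771803] -88.99363448643224
```

View pics/c4.png

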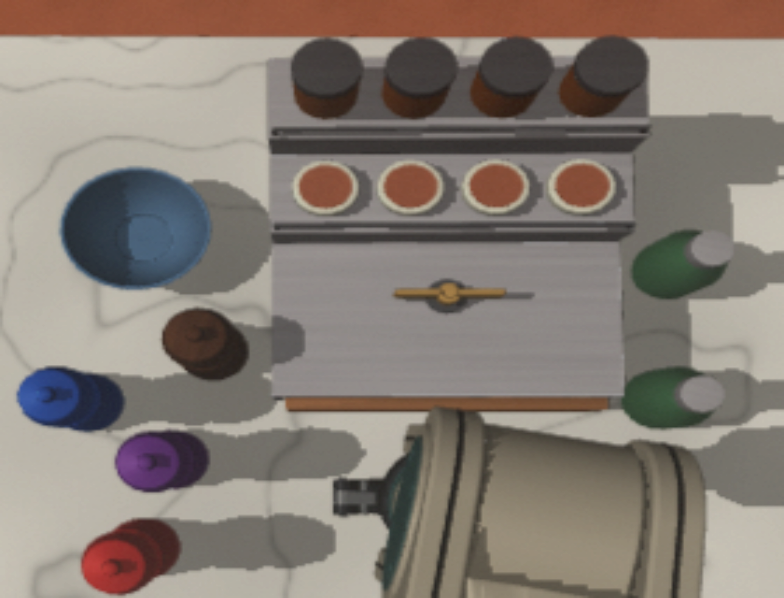

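The wings are parallel to the tray front (-89.0° against the expected -89.1°), centred in the crop at (448,293). The tray is still flush at (450,403). The cruets, mill and bowl are standing where they were, and the arm is clear.

```bash
python3 -m inch '0 0 0 0; 0 0 0 0; 0 0 0 0' | head -2; python3 -c "from rig import *;print(finish_job())"
```

```text
t: 15.92
eef_pos: [0.5054, -0.0272, 0.1949]
the job is handed in; nothing more can be done
None
```

I pushed the tray fully home and then turned the wing screw clockwise to its stop in three gentle fingertip strokes; the cruets, mill and bowl stayed where they were, and I handed the job in at 15.9 s.

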